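# Hang the cellar thermometer on its screw

### The arm

A 6-joint arm with a two-finger parallel gripper is mounted at the origin on the work surface. World frame = base frame: x ahead of the robot, y to its left, z up, the work surface at z = 0. Lengths are in m, angles in degrees, forces in N, time in s.
With the tool pointing down it reaches from about 0.25 to 0.725 m from the base axis. Payload 9.7 kg.
Tool frame: the origin (TCP) lies midway between the tips of the shut fingers; the grasp point (between the pads) lies 19 mm behind it; z points along the fingers, y is the line along which they close (so a half turn about z gives the same grasp; the last joint's range is limited). The gripper opens to 85 mm and grips with 20 to 120 N. Pads are 22 mm wide; open, the fingers measure 114 mm over their backs; the gripper's body (76 mm by 85 mm) begins 54 mm behind the grasp point. The pads swing forward as they close: fully open they stand 13 mm farther back than shut.
Start: joints at [0, 4.979, 10.078, 95.1, 0, 90], TCP at [0.55, -0, 0.231] pointing down, gripper open.
Joint ranges: [-179.16, 179.16], [-48.56, 103.87], [-65.8, 70.77], [-126.05, 130.52], [-82.76, 87.17], [-180, 180]. Speed limits (degrees/s): [127.2, 127.2, 147.25, 180, 180, 180].

### API

Orientations are given as [roll, pitch, yaw] about the fixed x, y, z axes, in that order (R = Rz(yaw) Ry(pitch) Rx(roll)).
In Python, from workcell import bot gives the robot as it stands.
- The arm moves only by the shell command python3 -m crank 'ROWS' [FORCE]. ROWS is JSON, a list of rows, each an object with "gripper": the finger opening in mm, from 0 to 85.4; "travel": the shift along the tool's x, y, z in mm, a list of three; "twist": the turn, a rotation vector about the tool's x, y, z in rad, a list of three. In form: [{"gripper": gripper, "travel": [tx, ty, tz], "twist": [rx, ry, rz]}, ...]. A call has 1 to 12 rows; each row shifts and turns the commanded pose from where the row before left it, along the tool's axes as they then stand; what a row does not reach is not made up. A row lasts 1/8 s, in which the tool goes at most 62.5 mm and 10.7 degrees, less where a joint would pass 70% of its speed; a pose out of reach is approached as far as the arm can. A call is refused whole if a number of a shift passes 62.5 or a number of a turn 0.188, either way. A call with a gripper value outside its range is refused whole. The fingers move at their own pace and stop on an object; FORCE is the grip in N (left out, the last holds). Time passes only in rows, so rows that do not move let the fingers close. It gives the time, the measured TCP pose, the force, the opening and the grip force at its end, in the units of the state.
- bot.get_obs(): the state, without advancing time (a new reading comes with each control period).
- bot.camera(name): name is "scene" or "side" or "wrist"; returns the picture (400x640x3 uint8, red, green, blue); there is no depth.
- bot.calibration(name): a dict with "vfov" (degrees; the focal length in pixels is half the picture's height over the tangent of half this angle, whatever the lens; pixels are square), "cx", "cy" (the principal point, pixels), "k1" (the pictures are not rectified: a ray, as slopes to the right and down, at radius r is drawn at 1 + k1 r^2 times it, then the intrinsics apply), "camera_from_world" (4x4, takes a point from world to camera coordinates). Camera axes: x right, y down, z forward; pixel columns grow to the right and rows downward; lengths in m; the calibration is good to about 2 mm. A picture is of the moment at which its call begins: read the wrist's pose just before it. calibration takes no time and is no camera call; for the wrist camera it gives the pose at the moment of the call.
- bot.job_done(): hands the job in; it is judged then, once.
The state is a dict: "time": time; "q": joint angles; "qd": joint speeds; "joint_efforts": joint torques, N m; "ee_pos": TCP position; "tcp_rot": TCP orientation; "wrist_force": force on the tool from outside, world axes, zero at the start; "torque": the same for the moment, N m; "opening": finger opening in m; "grasp_force": force on a finger pad.
Only numpy, scipy, OpenCV 4.12 (cv2) and the standard library are available. Lean on these libraries where they do the work, as an engineer would, in place of code of your own. Each camera call takes 0.05 s, during which the arm holds its last target. There are 200 camera calls.

### The job

Hang the wooden dial thermometer on the screw that sticks out of the upright board: feel for the screw head with the wide part of the keyhole, pass it over the head, then pull the thermometer straight down until the screw sits fully home at the closed top end of the slot, and let go, leaving it hanging upright and flush on the board. Work gently, never pressing or pulling hard on the screw or the board, and leave the jars and other things where they stand.

Things in the scene. Friction and masses are not known exactly. Their poses are not given: they have to be found in the camera images.
- gauge: Wall thermometer, 260 to 380 g, standing loose on the table. Origin: lower edge of its back, mid-width; x out of the dial (back face is x = 0), y across, z up. Case 64 wide (y), 34 deep (x), z 0 to 80 mm. Above it a back plate 6 mm thick (x 0 to 6), 64 wide to z = 130, then 32 wide to 138, with a keyhole through it (see keyhole, slot_end).
- grip (a point): Grip point inside the block on top of the thermometer, at (13, 0, 158) mm in its frame, same axes. The block is 32 mm wide (y), 24 deep (x 0 to 24), z 138 to 176: pinch it across its width (along y) from above.
- keyhole (a point): Middle of the keyhole's wide entry, on the back face: (0, 0, 101) mm in the thermometer's frame, same axes. The entry is 16 mm wide and runs from z = 90.5 to 111.5; above, it narrows as a funnel to a slot 7.5 mm wide at z = 116.
- slot_end (a point): Closed top end of the slot, on the back face: (0, 0, 130) mm in the thermometer's frame, same axes. Fully home, the screw's centre is at z = 127.5. On the dial side steel cheeks beside the slot thicken the plate from 6 mm at z = 116 evenly to 10 mm at z = 126 and on to z = 136.
- board: Fixed upright wooden board, 240 mm wide (y), 20 thick (x), 200 tall, two feet 50 mm deep behind it. Origin: centre of its underside; x out of the face with the screw (which looks away from the robot), z up; that face is 10 mm from the origin.
- mark (a point): Point on the board's face, 190 mm up on its middle line, axes as the board's. One steel pan-head screw sticks out along board x near this point, but up to 14 mm to either side (y) and up to 3 mm higher or lower: its true place is not measured and must be felt or seen. Shank 5 mm thick, head 12 mm across and 4 thick; its underside is 7 mm and its outer face 11 mm off the board.
- screw_feel (a point): Same point as mark; how the screw feels. It sits in a rubber plug and gives along its axis, up to 5 mm in, 6 mm out, 2.6 N per mm. With the head through the entry, pulling down wedges the cheeks under it: a drag of some 2 to 12 N on top of the weight, which alone does not close it; at the slot's end the pull rises sharply. Forces on screw or board over 35 N do damage.
- jar_small: Bystander, to be left alone: a small capped glass jar, 56 mm across and 70 mm tall, near the foot of the board. Origin: centre of its underside
- tin: Bystander, to be left alone: a round steel tin, 48 mm across and 50 mm tall, near the foot of the board. Origin: centre of its underside
- weight: Bystander, to be left alone: a white ceramic fermenting weight, a disc 52 mm across and 22 mm tall. Origin: centre of its underside
- spoon: Bystander, to be left alone: a steel spoon with a wooden handle, lying on the table. Origin: in it, at table height
- bowl: Bystander, to be left alone: a white bowl, 100 mm across and 45 mm tall. Origin: centre of its underside
Not all that is in view belongs to the job. Of the things like the gauge, leave any that is blue, orange or pink; of the rest the larger one is meant.

How it is judged:
By the outcome, as a careful person would: the job done as asked, in the order asked, and still so for the second after the job is handed in, with the robot touching nothing.
It also fails if it takes over 67 s, if anything falls off the work surface, if the arm or the gripper's body presses on something with over 40 N, if the wrist force passes 120 N, or if a joint passes its speed limit or range.

## Working session

There is one attempt and no reset: what is moved stays moved. The work goes in short steps, Python scripts to look and compute and a shell command to move; the robot and the scene stay as the last step left them, time stands still between calls to the robot, and variables do not carry over. Pictures are saved under pics/ and viewed, at most 10 in all, crops included, and the job is handed in when it is done.

```bash
mkdir -p pics; cat > h.py <<'E'
import numpy as np, cv2
from workcell import bot
from scipy.spatial.transform import Rotation as R
def K(c):
    f=200/np.tan(np.radians(c["vfov"])/2); return f,c["cx"],c["cy"],c["k1"],np.array(c["camera_from_world"])
def proj(name,P,c=None):
    f,cx,cy,k,T=K(c or bot.calibration(name)); P=np.atleast_2d(P)
    p=P@T[:3,:3].T+T[:3,3]; s=p[:,:2]/p[:,2:]; s=s*(1+k*(s**2).sum(1,keepdims=True)); return s*f+[cx,cy]
def ray(name,uv,c=None):
    f,cx,cy,k,T=K(c or bot.calibration(name)); d=(np.array(uv,float)-[cx,cy])/f; s=d.copy()
    for _ in range(30): s=d/(1+k*(s**2).sum())
    return -T[:3,:3].T@T[:3,3], T[:3,:3].T@np.array([*s,1])
def at(name,uv,val,ax=2,c=None):
    o,d=ray(name,uv,c); return o+d*(val-o[ax])/d[ax]
def snap(name,fn):
    im=bot.camera(name); cv2.imwrite(fn,im[:,:,::-1]); return im
def st():
    o=bot.get_obs(); print(round(o["time"],2),np.round(o["ee_pos"],4),np.round(o["tcp_rot"],2),"F",np.round(o["wrist_force"],1),"op",round(o["opening"],4),"g",round(o["grasp_force"],1))
E
python3 - <<'E'
from h import *
for n in("scene","side","wrist"):
    snap(n,f"pics/{n}0.png"); c=bot.calibration(n); T=np.array(c["camera_from_world"]); print(n,c["vfov"],c["k1"],np.round(-T[:3,:3].T@T[:3,3],3),np.round(T[2,:3],2))
a=cv2.imread("pics/scene0.png");b=cv2.imread("pics/side0.png")
st()
E
```

```text
scene 54.20814722270909 -0.005149391218177359 [ 1.037 -0.76   0.926] [-0.41  0.58 -0.71]
side 56.45943157425446 0.019630362886082033 [0.243 0.586 0.619] [ 0.36 -0.75 -0.55]
wrist 60.88251206638535 -0.03354622471882992 [0.55  0.077 0.373] [-0.   -0.3  -0.95]
0.15 [0.5498 0.     0.2307] [-179.94   -0.     90.  ] F [ 0.4 -0.4  0.2] op 0.0851 g 0.0
```

View pics/scene0.png

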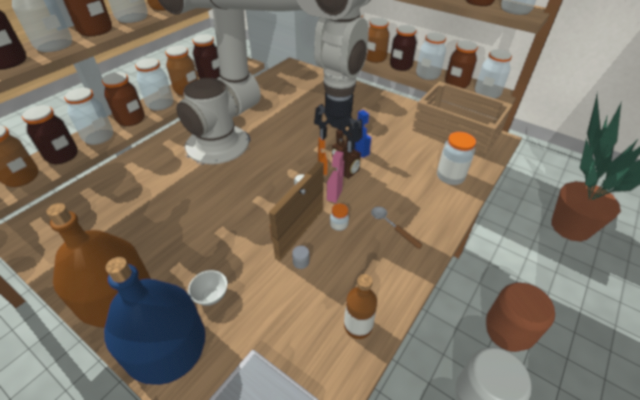

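View pics/side0.png

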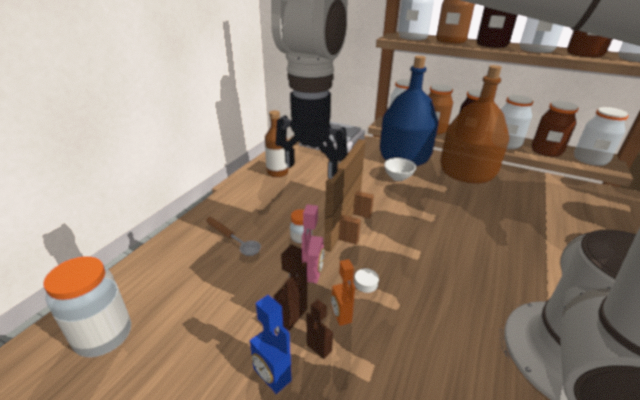

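Side view: blue (270,345), large brown (293,285), small brown (318,330), orange (343,295) and pink (312,245) could each be taken for the gauge. By the description it is the large brown one. I'll check it in a close crop.

```bash
python3 - <<'E'
import cv2,numpy as np
a=cv2.imread("pics/scene0.png")[105:265,255:385];b=cv2.imread("pics/side0.png")[195:395,240:380]
f=lambda x,s:cv2.resize(x,None,fx=s,fy=s,interpolation=cv2.INTER_CUBIC)
A=f(a,3);B=f(b,2.8);h=600
p=lambda x:np.vstack([x,np.zeros((h-len(x),x.shape[1],3),np.uint8)]);o=np.hstack([p(A),p(B)]);print(o.shape);cv2.imwrite("pics/crop.png",o)
E
```

```text
(600, 782, 3)
```

View pics/crop.png

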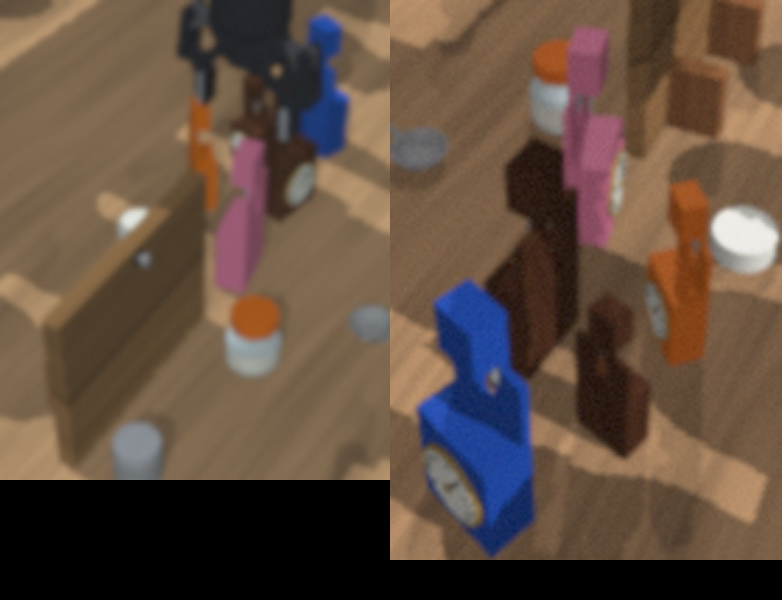

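View pics/wrist0.png

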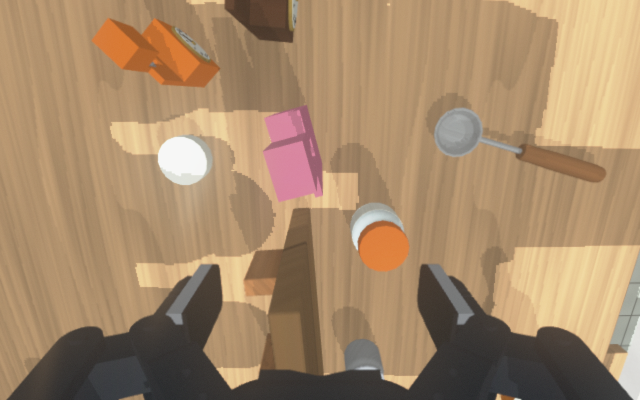

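The crop and wrist view agree. The large dark-brown gauge is at side pixel (293,290), and its dial faces roughly +x. The smaller brown one is at (318,330). The screw head is at scene pixel (303,191). Next I'll compute rough positions.

```bash
python3 - <<'E'
from h import *
np.set_printoptions(precision=4,suppress=True)
a=at("scene",(275,213.3),.2);b=at("scene",(322.7,164.3),.2);print("board top front",a,b,np.linalg.norm(a-b))
print("wrist board top right edge",at("wrist",(321,375),.2),at("wrist",(309,243),.2))
S=lambda x,y:((x-390)/2.8+240,y/2.8+195)
print("block top ctr side",at("side",S(545,165),.176))
for p in [(530,375),(578,335)]: print("bottom",at("side",S(*p),0))
print("screw scene",at("scene",(302.7,191),.19))
print("small brown top",at("side",S(610,312),.13), at("side",S(628,455),0),at("side",S(580,408),0))
print("pink top",at("side",S(588,45),.176),"orange",at("side",S(690,200),.13))
E
```

```text
board top front [ 0.5556 -0.2824  0.2   ] [ 0.5416 -0.0559  0.2   ] 0.22691574423056385
wrist board top right edge [ 0.5506 -0.0942  0.2   ] [ 0.5437 -0.0013  0.2   ]
block top ctr side [0.4928 0.1647 0.176 ]
bottom [0.4949 0.1899 0.    ]
bottom [0.4811 0.1447 0.    ]
screw scene [ 0.5561 -0.169   0.19  ]
small brown top [0.4222 0.2141 0.13  ] [0.4073 0.2141 0.    ] [0.4515 0.1974 0.    ]
pink top [0.5282 0.0387 0.176 ] orange [0.4164 0.1069 0.13  ]
```

```bash
python3 -m crank '[{"gripper":85,"travel":[41,-25,-22],"twist":[0,0,0]},{"gripper":85,"travel":[41,-25,-22],"twist":[0,0,0]},{"gripper":85,"travel":[41,-25,-22],"twist":[0,0,0]},{"gripper":85,"travel":[41,-25,-22],"twist":[0,0,0]},{"gripper":85,"travel":[0,0,0],"twist":[0,0,0.187]},{"gripper":85,"travel":[0,0,0],"twist":[0,0,0.187]},{"gripper":85,"travel":[0,0,0],"twist":[0,0,0.187]},{"gripper":85,"travel":[0,0,0],"twist":[0,0,0.187]},{"gripper":85,"travel":[0,0,0],"twist":[0,0,0.187]},{"gripper":85,"travel":[0,0,0],"twist":[0,0,0.187]},{"gripper":85,"travel":[0,0,0],"twist":[0,0,0.187]},{"gripper":85,"travel":[0,0,0],"twist":[0,0,0.187]}]' 20
python3 -m crank '[{"gripper":85,"travel":[0,0,0],"twist":[0,0,0.075]},{"gripper":85,"travel":[0,0,0],"twist":[0,0,0]}]'
python3 - <<'E'
from h import *
import json
st(); print(np.round(bot.get_obs()["q"],1)); json.dump({"vfov":0},open("/dev/null","w"))
c=bot.calibration("wrist"); im=snap("wrist","pics/w1.png"); import pickle; pickle.dump(c,open("w1.pkl","wb"))
pickle.dump((bot.calibration("scene"),snap("scene","pics/s1.png")),open("s1.pkl","wb"))
pickle.dump((bot.calibration("side"),snap("side","pics/sd1.png")),open("sd1.pkl","wb"))
E
```

```text
time: 1.65
ee_pos: [0.4647, 0.0951, 0.3188]
tcp_rot: [-176.9, 0.3, 9.8]
wrist_force: [1.1, -0.4, -0.2]
opening: 0.0852
grasp_force: 0.0
time: 1.9
ee_pos: [0.467, 0.0743, 0.3191]
tcp_rot: [-176.2, 0.5, 6.8]
wrist_force: [-0.1, 0.5, -0.3]
opening: 0.0852
grasp_force: 0.0
1.9 [0.467  0.0743 0.3191] [-176.15    0.53    6.78] F [-0.1  0.5 -0.3] op 0.0852 g 0.0
[  6.7  -2.1  12.7 105.4   3.8 179.9]
```

View pics/w1.png

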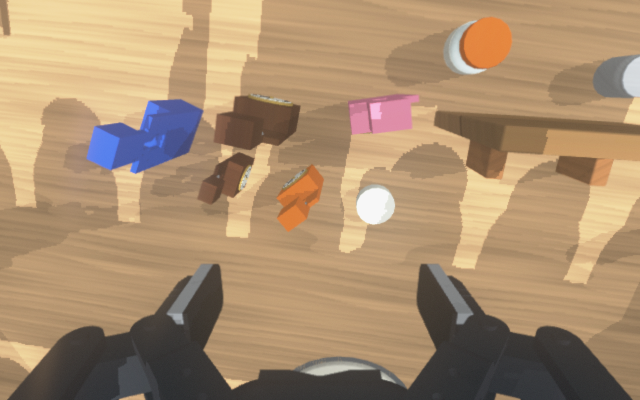

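The wrist picture shows the target at (258,120) with the small brown one at (227,178). Joint 6 stopped at its limit, so I'll use the half-turned grasp (yaw 180). Next I'll fit the gauge pose by its silhouette and zoom in on the board.

```bash
cat > fit.py <<'E'
from h import *
from scipy.optimize import minimize
def box(x0,x1,y0,y1,z0,z1): return np.array([[x,y,z] for x in(x0,x1) for y in(y0,y1) for z in(z0,z1)])/1000.
G=[box(0,34,-32,32,0,80),box(0,6,-32,32,80,130),box(0,6,-16,16,130,138),box(0,24,-16,16,138,176)]
def pose(P,p): 
    c,s=np.cos(p[2]),np.sin(p[2]); return P@np.array([[c,s,0],[-s,c,0],[0,0,1]])+[p[0],p[1],p[3] if len(p)>3 else 0]
def sil(p,c,name=""):
    m=np.zeros((1600,2560),np.uint8)
    for b in G: cv2.fillConvexPoly(m,cv2.convexHull(np.round(proj(name,pose(b,p),c)*4).astype(np.int32)),255)
    return cv2.resize(m,(640,400),interpolation=cv2.INTER_AREA)/255.
E
python3 - <<'E'
from fit import *
import pickle
cw=pickle.load(open("w1.pkl","rb")); cs,ims=pickle.load(open("s1.pkl","rb")); cd,imd=pickle.load(open("sd1.pkl","rb"))
imw=cv2.imread("pics/w1.png")[:,:,::-1]
def mask(im,win):
    x0,y0,x1,y1=win; f=im.astype(float); m=((f.max(2)<105)&(f[...,0]>f[...,2]*1.3)).astype(np.uint8)
    z=np.zeros_like(m); z[y0:y1,x0:x1]=m[y0:y1,x0:x1]
    n,l,s,_=cv2.connectedComponentsWithStats(z); i=1+np.argmax(s[1:,4]); return (l==i).astype(float)
V=[(cw,mask(imw,(213,88,306,152)),imw),(cd,mask(imd,(270,235,306,335)),imd)]
cost=lambda p:sum(((sil(p,c)-m)**2).sum()/m.sum() for c,m,_ in V)
best=min((minimize(cost,[.485,.165,a],method="Nelder-Mead",options=dict(initial_simplex=[[.485,.165,a],[.495,.165,a],[.485,.175,a],[.485,.165,a+.15]])) for a in(-.4,-.2,0,.2,.4)),key=lambda r:r.fun)
p=best.x;print(p[:2],np.degrees(p[2]),best.fun,[V[i][1].sum() for i in(0,1)])
for i in (0,1):
  V2=[V[i]]; r=minimize(lambda p:((sil(p,V[i][0])-V[i][1])**2).sum()/V[i][1].sum(),p,method="Nelder-Mead",options=dict(initial_simplex=[p,p+[.008,0,0],p+[0,.008,0],p+[0,0,.1]]));print(i,r.x[:2],np.degrees(r.x[2]),r.fun)
t=[]
for (c,m,im),w in zip(V,((205,80,325,160),(240,230,340,350))):
    o=im[:,:,::-1].copy(); e=(sil(p,c)>.5).astype(np.uint8); k=cv2.findContours(e,0,2)[0]
    s=4; o=cv2.resize(o,None,fx=s,fy=s,interpolation=2); cv2.drawContours(o,[q*s+2 for q in k],-1,(0,255,0),1)
    t.append(o[w[1]*s:w[3]*s,w[0]*s:w[2]*s])
b=cv2.resize(ims[:,:,::-1][150:275,255:365],None,fx=3,fy=3,interpolation=2)
o=np.zeros((600,800,3),np.uint8)
a0=cv2.resize(t[0],None,fx=.8,fy=.8);a1=cv2.resize(t[1],None,fx=.7,fy=.7)
o[:a0.shape[0],:a0.shape[1]]=a0;o[:a1.shape[0],400:400+a1.shape[1]]=a1;o[260:260+340,:330]=b[:340]
w=cv2.resize(imw[:,:,::-1][95:190,430:640],None,fx=2.2,fy=2.2,interpolation=2);o[345:345+w.shape[0],335:335+w.shape[1]]=w[:, :465]
cv2.imwrite("pics/fit1.png",o)
E
```

```text
[0.49050687 0.1537138 ] 10.73827242164198 0.8550902206944074 [np.float64(1980.0), np.float64(1928.0)]
0 [0.48826154 0.15264494] 16.89934761741953 0.6084976563015779
1 [0.4921653  0.15617431] 3.9342744083972714 0.19775412744220625
```

View pics/fit1.png

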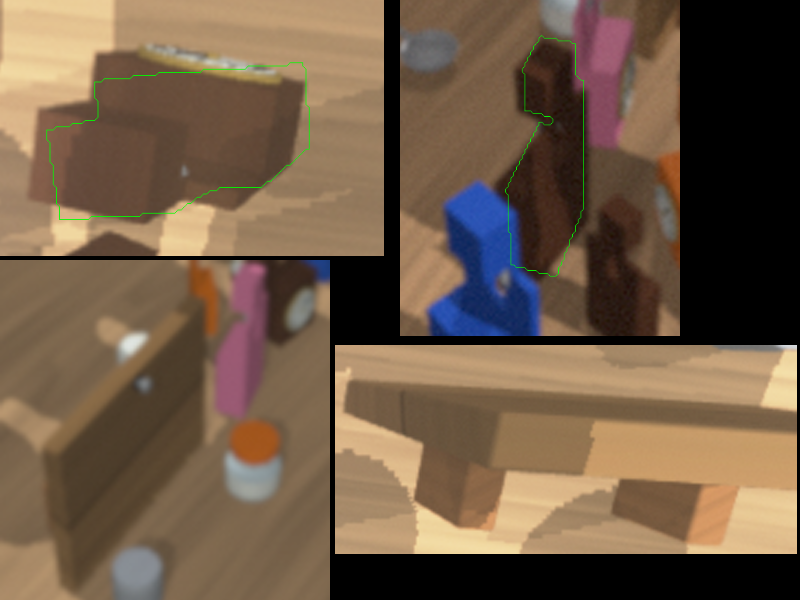

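```bash
python3 -m crank '[{"gripper":85,"travel":[0,0,0],"twist":[0,0,-0.187]},{"gripper":85,"travel":[0,0,0],"twist":[0,0,-0.187]},{"gripper":85,"travel":[0,0,0],"twist":[0,0,-0.187]},{"gripper":85,"travel":[0,0,0],"twist":[0,0,-0.187]},{"gripper":85,"travel":[0,0,0],"twist":[0,0,-0.187]},{"gripper":85,"travel":[0,0,0],"twist":[0,0,-0.187]},{"gripper":85,"travel":[0,0,0],"twist":[0,0,-0.187]},{"gripper":85,"travel":[0,0,0],"twist":[0,0,-0.187]},{"gripper":85,"travel":[0,0,0],"twist":[0,0,-0.187]},{"gripper":85,"travel":[0,0,0],"twist":[0,0,-0.187]},{"gripper":85,"travel":[0,0,0],"twist":[0,0,-0.187]},{"gripper":85,"travel":[0,0,0],"twist":[0,0,-0.187]}]'
cat >> h.py <<'E'
def to(pos,rpy):
    o=bot.get_obs(); A=R.from_euler("xyz",o["tcp_rot"],degrees=True); B=R.from_euler("xyz",rpy,degrees=True)
    print("tool mm",np.round(A.inv().apply(np.array(pos)-o["ee_pos"])*1000,1),"twist",np.round((A.inv()*B).as_rotvec(),3))
E
python3 -c "
from h import *
st();to([.475,.155,.32],[180,0,180])"
```

```text
time: 3.55
ee_pos: [0.4667, 0.0766, 0.3193]
tcp_rot: [178.0, -3.3, 136.0]
wrist_force: [-0.1, 0.2, 0.9]
opening: 0.0851
grasp_force: 0.0
3.55 [0.4667 0.0766 0.3193] [177.97  -3.31 136.03] F [-0.1  0.2  0.9] op 0.0851 g 0.0
tool mm [48.4 62.   4.3] twist [ 0.056 -0.041 -0.768]
```

```bash
python3 -m crank '[{"gripper":85,"travel":[24,31,0],"twist":[0,0,0]},{"gripper":85,"travel":[24,31,0],"twist":[0,0,0]},{"gripper":85,"travel":[0,0,0],"twist":[0.011,-0.008,-0.154]},{"gripper":85,"travel":[0,0,0],"twist":[0.011,-0.008,-0.154]},{"gripper":85,"travel":[0,0,0],"twist":[0.011,-0.008,-0.154]},{"gripper":85,"travel":[0,0,0],"twist":[0.011,-0.008,-0.154]},{"gripper":85,"travel":[0,0,0],"twist":[0.011,-0.008,-0.154]},{"gripper":85,"travel":[0,0,0],"twist":[0,0,0]},{"gripper":85,"travel":[0,0,0],"twist":[0,0,0]}]'
cat > look.py <<'E'
from fit import *
import sys,pickle
n=sys.argv[1]; st(); c=bot.calibration("wrist"); im=bot.camera("wrist"); pickle.dump((c,im),open(n+".pkl","wb")); cv2.imwrite(f"pics/{n}.png",im[:,:,::-1])
E
python3 look.py w2; python3 -c "
from h import *
to([.475,.155,.32],[180,0,180]);print(bot.get_obs()['q'])"
```

```text
time: 4.68
ee_pos: [0.476, 0.1538, 0.3243]
tcp_rot: [179.9, -0.1, 179.5]
wrist_force: [-0.6, -0.1, -0.1]
opening: 0.085
grasp_force: 0.0
4.67 [0.476  0.1538 0.3243] [ 1.7992e+02 -8.0000e-02  1.7950e+02] F [-0.6 -0.1 -0.1] op 0.085 g 0.0
tool mm [1.1 1.4 4.3] twist [ 0.001 -0.001 -0.009]
[1.78282277e+01 1.41395349e+00 1.69313575e+01 1.05565227e+02
 1.00341134e-01 1.83210401e+01]
```

View pics/w2.png

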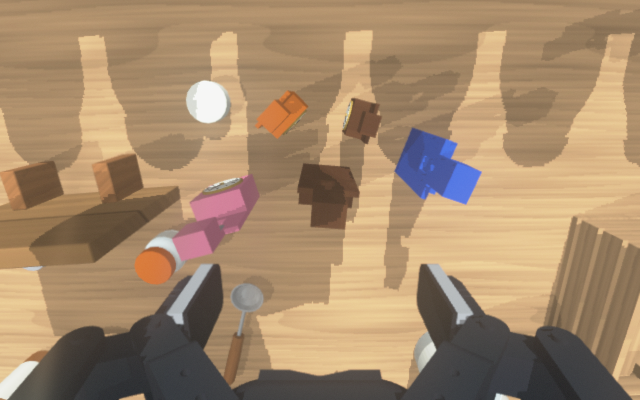

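The target is at (328,195) with its back toward the robot, clear of its neighbours. I'll fit its pose at rest.

```bash
cat > fitg.py <<'E'
from fit import *
import pickle
c,im=pickle.load(open("w2.pkl","rb")); cd,imd=pickle.load(open("sd1.pkl","rb"))
def mask(im,win,thr):
    x0,y0,x1,y1=win; f=im.astype(float); m=((f.max(2)<thr)&(f[...,0]>f[...,2]*1.25)).astype(np.uint8)
    z=np.zeros_like(m); z[y0:y1,x0:x1]=m[y0:y1,x0:x1]
    n,l,s,_=cv2.connectedComponentsWithStats(z); i=1+np.argmax(s[1:,4]); return cv2.morphologyEx((l==i).astype(np.uint8),cv2.MORPH_CLOSE,np.ones((5,5))).astype(float)
m=mask(im,(292,155,366,235),100); print(m.sum())
def run(cost):
    return min((minimize(cost,[.49,.155,a],method="Nelder-Mead",options=dict(initial_simplex=[[.49,.155,a],[.5,.155,a],[.49,.165,a],[.49,.155,a+.15]])) for a in(-.5,-.25,0,.25,.5)),key=lambda r:r.fun)
r=run(lambda p:((sil(p,c)-m)**2).sum()/m.sum()); p=r.x; print(p[:2],np.degrees(p[2]),r.fun)
s=8;o=cv2.resize(im[:,:,::-1],None,fx=s,fy=s,interpolation=2);k=cv2.findContours((sil(p,c)>.5).astype(np.uint8),0,2)[0];cv2.drawContours(o,[q*s+4 for q in k],-1,(0,255,0),1)
k=cv2.findContours(m.astype(np.uint8),0,2)[0];cv2.drawContours(o,[q*s+4 for q in k],-1,(0,0,255),1)
A=o[150*s:225*s+120,290*s:370*s][:600]
o=cv2.resize(imd[:,:,::-1],None,fx=5,fy=5,interpolation=2);k=cv2.findContours((sil(p,cd)>.5).astype(np.uint8),0,2)[0];cv2.drawContours(o,[q*5+2 for q in k],-1,(0,255,0),1)
B=o[230*5:350*5,270*5:302*5]
cv2.imwrite("pics/fit2.png",np.hstack([A,B]))
print("grip",pose(np.array([[.013,0,.158]]),p))
E
python3 fitg.py
```

```text
2012.0
[0.49144273 0.15933766] -16.872240426677635 0.4888170935937623
grip [[0.50388314 0.15556456 0.158     ]]
```

View pics/fit2.png

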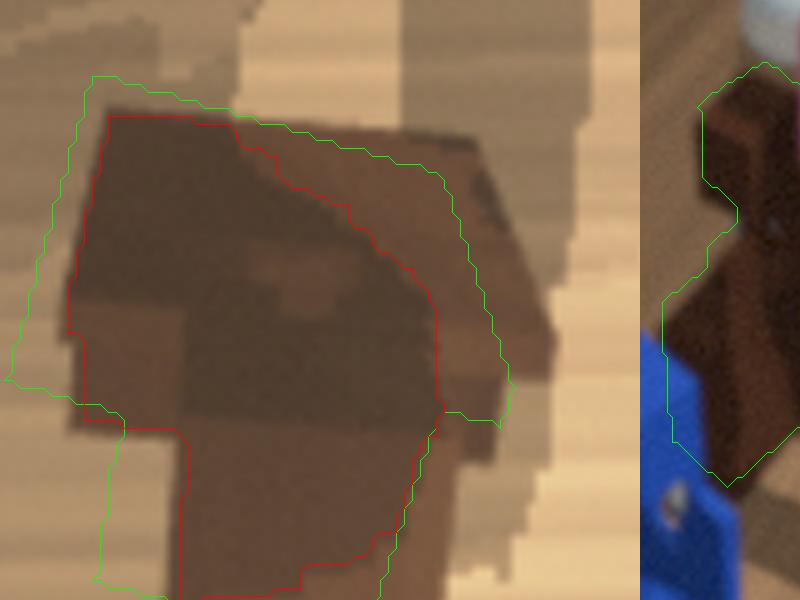

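```bash
sed -i 's/235),100)/235),128)/; s/fx=s,fy=s/fx=s,fy=s/' fitg.py; sed -i 's/^A=.*/A=cv2.resize(o[150*s:240*s,290*s:370*s],None,fx=.8,fy=.8)/; s/^B=.*/B=o[230*5:230*5+len(A),270*5:302*5]; print(im[195,312],im[170,345],im[160,350],im[200,355])/' fitg.py; python3 fitg.py
```

```text
2975.0
[0.49100097 0.16282368] -4.59389087127896 0.022834537459735915
[90 67 50] [107  78  59] [147 121  91] [170 141 105]
grip [[0.50395921 0.16178248 0.158     ]]
```

View pics/fit2.png

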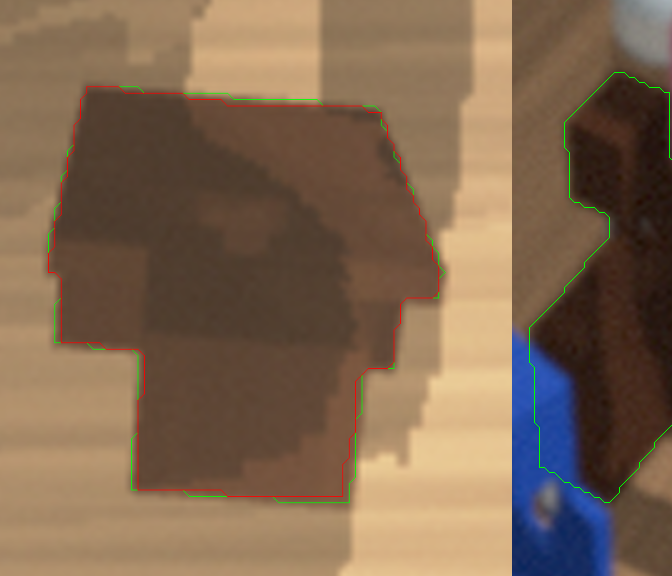

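```bash
python3 -c "
from h import *
to([.504,.1618,.142],[180,0,175.4])"
```

```text
tool mm [-28.1   8.2 182.2] twist [ 0.001 -0.001  0.072]
```

```bash
python3 -m crank '[{"gripper":65,"travel":[-28,8,22],"twist":[0,0,0.072]},{"gripper":65,"travel":[0,0,40],"twist":[0,0,0]},{"gripper":65,"travel":[0,0,40],"twist":[0,0,0]},{"gripper":65,"travel":[0,0,0],"twist":[0,0,0]},{"gripper":65,"travel":[0,0,0],"twist":[0,0,0]}]'
python3 -c "
from h import *
to([.504,.1618,.142],[180,0,175.4])"
```

```text
time: 5.35
ee_pos: [0.5044, 0.1613, 0.2241]
tcp_rot: [179.9, 0.0, 175.4]
wrist_force: [-0.3, -0.0, 0.8]
opening: 0.065
grasp_force: 0.0
tool mm [ 0.5  0.3 82.1] twist [0.002 0.    0.001]
```

```bash
python3 -m crank '[{"gripper":65,"travel":[0.5,0,40],"twist":[0,0,0]},{"gripper":65,"travel":[0,0.3,30],"twist":[0,0,0]},{"gripper":65,"travel":[0,0,12],"twist":[0,0,0]},{"gripper":65,"travel":[0,0,0],"twist":[0,0,0]},{"gripper":25,"travel":[0,0,0],"twist":[0,0,0]},{"gripper":25,"travel":[0,0,0],"twist":[0,0,0]},{"gripper":25,"travel":[0,0,0],"twist":[0,0,0]},{"gripper":25,"travel":[0,0,0],"twist":[0,0,0]},{"gripper":25,"travel":[0,0,0],"twist":[0,0,0]}]' 60
python3 -c "
from h import *
st()"
```

```text
time: 6.48
ee_pos: [0.5043, 0.1619, 0.1419]
tcp_rot: [179.9, 0.1, 175.5]
wrist_force: [0.2, -0.1, 5.4]
opening: 0.0314
grasp_force: 60.8
6.47 [0.5043 0.1619 0.1419] [1.7987e+02 7.0000e-02 1.7549e+02] F [ 0.2 -0.1  5.4] op 0.0314 g 60.8
```

```bash
python3 -m crank '[{"gripper":25,"travel":[0,0,-30],"twist":[0,0,0]},{"gripper":25,"travel":[0,0,-55],"twist":[0,0,0]},{"gripper":25,"travel":[0,0,-55],"twist":[0,0,0]},{"gripper":25,"travel":[0,0,-55],"twist":[0,0,0]},{"gripper":25,"travel":[0,0,-20],"twist":[0,0,0]},{"gripper":25,"travel":[0,0,0],"twist":[0,0,0]}]'
cat > board.py <<'E'
from fit import *
import pickle
L=[pickle.load(open(f,"rb")) for f in("s1.pkl","sd1.pkl","w2.pkl")]
def C(x,y,z): return np.array([x,y,z])/1000
e=[(C(10,-120,200),C(10,120,200)),(C(-10,-120,200),C(-10,120,200)),(C(10,-120,200),C(-10,-120,200)),(C(10,120,200),C(-10,120,200)),(C(10,-120,0),C(10,-120,200)),(C(10,120,0),C(10,120,200)),(C(-10,-120,0),C(-10,-120,200)),(C(-10,120,0),C(-10,120,200))]
use=[(0,1,2,4,5,6),(0,1,3,5,7),(0,1,3,7,5)]
def prep(im,s):
    g=cv2.GaussianBlur(im.astype(np.float32),(0,0),s); gx=cv2.Sobel(g,5,1,0).max(2);d=[np.sqrt(sum(cv2.Sobel(g[...,k],5,*a)**2 for a in((1,0),(0,1)))) for k in range(3)]
    return np.max(d,0)
def cost(p,W,views=(0,1,2)):
    t=0
    for v in views:
        for i in use[v]:
            a,b=e[i]; q=proj("",pose(a+(b-a)*np.linspace(.03,.97,60)[:,None],p),L[v][0]).astype(np.float32)
            ok=(q[:,0]>1)&(q[:,0]<638)&(q[:,1]>1)&(q[:,1]<398)
            if ok.sum()>5: t-=np.minimum(cv2.remap(W[v],q[ok,0][None],q[ok,1][None],1),60).sum()/60
    return t
p=np.array([.5386,-.1686,np.radians(3.5)])
for s in(4,2,1):
    W=[prep(im,s) for _,im in L]; W=[w/w.std()*15 for w in W]
    d=np.array([.008,.008,.05])*s/4
    p=min((minimize(cost,p+np.array(o)*d,(W,),method="Nelder-Mead",options=dict(initial_simplex=[p+np.array(o)*d,p+np.array(o)*d+[d[0],0,0],p+np.array(o)*d+[0,d[1],0],p+np.array(o)*d+[0,0,d[2]]])) for o in((0,0,0),(1,0,0),(-1,0,0),(0,1,0),(0,-1,0))),key=lambda r:r.fun).x
    print(s,p[:2],np.degrees(p[2]))
for vs in((0,),(1,),(2,)):
    r=minimize(cost,p,(W,vs),method="Nelder-Mead",options=dict(initial_simplex=[p,p+[.003,0,0],p+[0,.003,0],p+[0,0,.02]])).x; print(vs,r[:2],np.degrees(r[2]))
t=[]
for (c,im),w,s in zip(L,((255,150,365,275),(310,120,390,270),(0,150,190,280)),(3,3,3)):
    o=cv2.resize(im[:,:,::-1],None,fx=s,fy=s,interpolation=2)
    for a,b in e: 
        q=np.round((proj("",pose(np.array([a,b]),p),c)+.5)*s).astype(int); cv2.line(o,tuple(map(int,q[0])),tuple(map(int,q[1])),(0,255,0),1)
    t.append(o[w[1]*s:w[3]*s,w[0]*s:w[2]*s])
o=np.zeros((600,800,3),np.uint8); o[:375,:330]=t[0];o[:450,560:800]=t[1];  o[376:600,:570]=t[2][80:304]
w=L[2][1][:,:,::-1][250:290,10:60]; o[0:176,335:555]=cv2.resize(w,(220,176),interpolation=2)
cv2.imwrite("pics/board.png",o)
E
python3 board.py
```

```text
time: 7.22
ee_pos: [0.5043, 0.1615, 0.3565]
tcp_rot: [179.9, 0.1, 175.5]
wrist_force: [-0.1, -1.2, -3.7]
opening: 0.0312
grasp_force: 60.3
4 [ 0.53673737 -0.16676109] 4.358960639395529
2 [ 0.53599504 -0.16693164] 4.1476220182045695
1 [ 0.53645716 -0.16695352] 4.398800085183803
(0,) [ 0.53750508 -0.16766941] 4.604665858639794
(1,) [ 0.53569793 -0.16744537] 3.7402139806709593
(2,) [ 0.53582937 -0.16704994] 4.049783356678052
```

View pics/board.png

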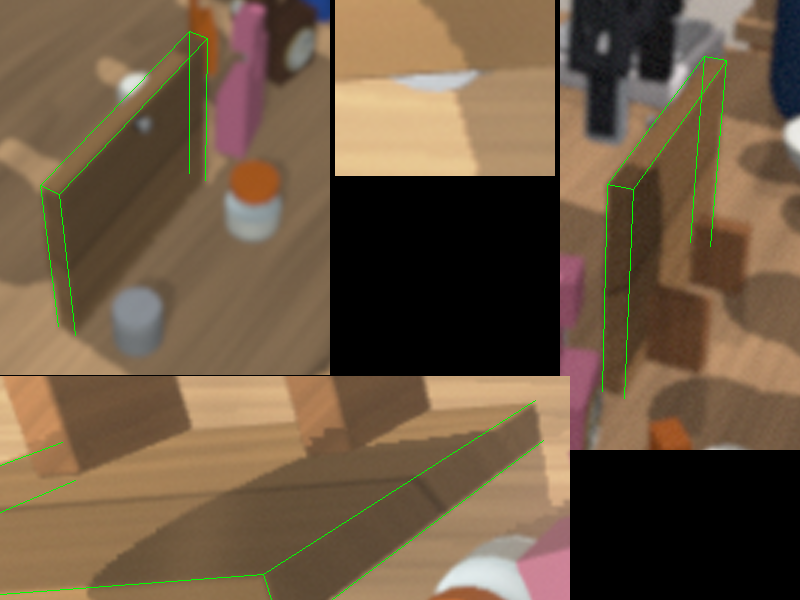

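The green edges match the board in all three views. The screw head's rim shows at wrist columns 22.5–43.4, row 271, and at scene pixel (303,191.3). Now to solve for the screw position.

```bash
python3 - <<'E'
from fit import *
import pickle
from scipy.optimize import least_squares
(cs,ims),(cw,imw)=[pickle.load(open(f,"rb")) for f in("s1.pkl","w2.pkl")]
b=np.array([.5363,-.1670,np.radians(4.2)])
f=ims[184:199,295:312].astype(float); m=f[...,2]-np.median(f[...,2]); m=np.where((m>30)&(f[...,2]>f[...,0]-5),m,0)
yy,xx=np.mgrid[184:199,295:312]; cen=np.array([(xx*m).sum(),(yy*m).sum()])/m.sum(); print("scene centroid",cen,(m>0).sum())
g=imw[255:285,5:60].astype(float); mk=(g[...,2]>g[...,0]-8)&(g.max(2)>120); Y,X=np.nonzero(mk); print("wrist",X.min()+5,X.max()+5,Y.min()+255,Y.max()+255,mk.sum())
th=np.linspace(0,2*np.pi,60)
def head(u):
    P=np.concatenate([np.c_[np.full(60,x),u[0]+.006*np.cos(th),u[1]+.006*np.sin(th)] for x in(.017,.021)]); return pose(P,b)
def res(u):
    q=proj("",head(u),cw); s=proj("",head(u),cs); return np.r_[q[:,0].min()-(X.min()+5-.3),q[:,0].max()-(X.max()+5+.3),q[:,1].max()-(Y.max()+255+.3),(s.mean(0)-cen)]
r=least_squares(res,[0,.19],x_scale=.01,diff_step=1e-2); print(r.x,r.fun)
for k in((0,1),(0,1,2),(3,4)):
    q=least_squares(lambda u:res(u)[list(k)],[r.x[0],r.x[1]],x_scale=.01,diff_step=1e-2);print(k,q.x,q.fun)
u=r.x; Sc=pose(np.array([[.01,u[0],u[1]]]),b)[0];print("screw base world",Sc)
st()
E
```

```text
scene centroid [302.42089552 191.03880597] 11
wrist 25 41 266 270 40
[0.03049487 0.16745639] [-0.63751562 -1.45829227 -4.07794292  7.02670688 -1.51093463]
(0, 1) [0.04614984 0.184762  ] [-9.91985161e-10 -9.07093067e-10]
(0, 1, 2) [0.03959027 0.17694249] [ 0.19323739 -0.19453314  0.02078587]
(3, 4) [-0.0040796   0.18996152] [-1.13686838e-13 -1.10844667e-12]
screw base world [ 0.54403976 -0.13585464  0.16745639]
7.22 [0.5043 0.1615 0.3565] [1.7988e+02 5.0000e-02 1.7549e+02] F [-0.1 -1.2 -3.7] op 0.0312 g 60.3
```

The scene blob gives screw y ≈ −4 mm and z ≈ 190 mm. The wrist spot was something else, probably the tin's rim. I'll carry the gauge round to the front of the board and measure the screw from close up.

```bash
cat > tgt.py <<'E'
from fit import *
b=np.array([.5363,-.1670,np.radians(4.2)])
def tcp(d,y,zs,up=0.101,yaw=4.2):  # d: back-face gap to board mm ; y,zs: board-frame screw place (m); up: gauge height at screw
    P=pose(np.array([[.010+d/1000+.013,y,0]]),b)[0]; P[2]=zs-up+.142; return P,[180,0,180+yaw]
E
python3 -c "
from tgt import *
P,r=tcp(90,-.0041,.19);print(P);to([*P[:2],.3565],r)"
```

```text
[ 0.64929681 -0.16281307  0.231     ]
tool mm [-170.1 -311.9   -0.5] twist [ 0.002  0.001 -0.152]
```

```bash
python3 -m crank '[{"gripper":25,"travel":[-40,-5,0],"twist":[0,0,0]},{"gripper":25,"travel":[-50,-15,0],"twist":[0,0,0]},{"gripper":25,"travel":[-50,-40,0],"twist":[0,0,0]},{"gripper":25,"travel":[-30,-50,0],"twist":[0,0,0]},{"gripper":25,"travel":[0,-55,0],"twist":[0,0,0]},{"gripper":25,"travel":[0,-55,0],"twist":[0,0,0]},{"gripper":25,"travel":[0,-50,0],"twist":[0,0,0]},{"gripper":25,"travel":[0,-42,0],"twist":[0,0,-0.07]},{"gripper":25,"travel":[0,0,0],"twist":[0,0,-0.082]},{"gripper":25,"travel":[0,0,0],"twist":[0,0,0]},{"gripper":25,"travel":[0,0,0],"twist":[0,0,0]}]'
python3 -c "
from tgt import *
st();P,r=tcp(90,-.0041,.19);to(P,r)"
```

```text
time: 8.6
ee_pos: [0.6477, -0.1615, 0.3539]
tcp_rot: [179.9, -0.1, -175.9]
wrist_force: [-0.7, -0.6, -2.4]
opening: 0.0314
grasp_force: 60.8
8.6 [ 0.6477 -0.1615  0.3539] [ 1.7990e+02 -1.3000e-01 -1.7586e+02] F [-0.7 -0.6 -2.4] op 0.0314 g 60.8
tool mm [ -1.8  -1.7 122.9] twist [ 0.002 -0.002 -0.001]
```

```bash
python3 -m crank '[{"gripper":25,"travel":[-1,-1.5,35],"twist":[0,0,0]},{"gripper":25,"travel":[-1,0,45],"twist":[0,0,0]},{"gripper":25,"travel":[0,0,35],"twist":[0,0,0]},{"gripper":25,"travel":[0,0,8],"twist":[0,0,0]},{"gripper":25,"travel":[0,0,0],"twist":[0,0,0]},{"gripper":25,"travel":[0,0,0],"twist":[0,0,0]}]'
python3 look.py w3
python3 - <<'E'
from tgt import *
import pickle
cs=pickle.load(open("s1.pkl","rb"))[0]
print("jar cap",at("",(339,210),.07,c=cs),"tin top",at("",(301,251),.05,c=cs))
c,im=pickle.load(open("w3.pkl","rb"))
th=np.linspace(0,2*np.pi,60)
H=lambda y,z:np.concatenate([np.c_[np.full(60,x),y+.006*np.cos(th),z+.006*np.sin(th)] for x in(.017,.021)])
q=proj("",pose(H(-.0041,.19),b),c); print("pred head",q.min(0),q.max(0))
print("board top front line",proj("",pose(np.array([[.01,-.03,.2],[.01,.03,.2]]),b),c))
cx,cy=q.mean(0).astype(int); x0,x1,y0,y1=max(cx-40,0),min(cx+40,640),max(cy-20,0),min(cy+20,400)
f=im[y0:y1,x0:x1].astype(int); s=(f[...,0]-f[...,2]); 
print(x0,y0); print("R-B/10 map, every 2nd col"); 
for r in range(0,y1-y0): print("".join("%2d"%(v//10) if v>=0 else " -" for v in s[r,::2]))
E
```

```text
time: 9.35
ee_pos: [0.6502, -0.1631, 0.2337]
tcp_rot: [180.0, 0.1, -175.8]
wrist_force: [0.1, 0.2, -3.1]
opening: 0.0314
grasp_force: 60.8
9.35 [ 0.6502 -0.1631  0.2337] [ 1.7997e+02  9.0000e-02 -1.7580e+02] F [ 0.1  0.2 -3.1] op 0.0314 g 60.8
jar cap [ 0.61592468 -0.07343898  0.07      ] tin top [ 0.60779746 -0.2500654   0.05      ]
pred head [308.63398006  53.76632315] [332.30832297  64.4784905 ]
board top front line [[265.86353091  37.07533391]
 [392.48568732  37.27240272]]
280 39
R-B/10 map, every 2nd col
 4 4 4 4 4 4 4 4 4 4 4 4 4 4 4 4 3 2 2 2 2 2 2 2 2 2 2 2 2 3 3 4 4 4 4 4 4 4 4 4
 4 4 4 4 4 4 4 4 4 4 4 4 4 4 4 4 2 2 2 2 2 1 1 1 1 1 2 2 2 2 2 4 4 4 4 4 4 4 4 4
 4 4 4 4 4 4 4 4 4 4 4 4 4 4 4 4 2 2 2 2 1 0 0 - 0 0 2 2 2 2 2 4 4 4 4 4 4 4 4 4
 4 4 4 4 4 4 4 4 4 4 4 4 4 4 4 4 4 2 2 2 2 0 0 - 0 0 2 2 2 3 3 4 4 4 4 4 4 4 4 4
 4 4 4 4 4 4 4 4 4 4 4 4 4 4 4 4 4 4 4 3 3 0 0 - 0 0 2 3 4 4 4 4 4 4 4 4 4 4 4 4
 4 4 4 4 4 4 4 4 4 4 4 4 4 4 4 4 4 4 4 4 4 0 0 - 0 0 4 4 4 4 4 4 4 4 4 4 4 4 4 4
 4 4 4 4 4 4 4 4 4 4 4 4 4 4 4 4 4 4 4 4 4 0 - 0 0 0 4 4 4 4 4 4 4 4 4 4 4 4 4 4
 4 4 4 4 4 4 4 4 4
[... 1954 characters left out ...]
 6 6 6 6 6 6 6 6 6 6 6 6 7 6 6 6 6 6 7 6 6 6 6 6 6 6
 6 6 6 6 6 6 6 6 6 6 6 6 6 6 6 6 6 6 6 6 6 6 6 6 6 6 6 6 6 6 6 6 7 6 6 6 7 6 6 6
 6 7 7 6 6 6 6 6 6 6 6 6 6 6 6 6 6 6 6 6 6 6 6 6 6 6 6 6 6 6 6 6 6 6 6 6 6 6 6 6
 7 7 7 7 7 7 6 6 6 6 6 6 6 6 6 6 6 6 6 6 6 6 6 6 6 6 6 6 6 6 6 6 6 6 6 6 6 7 6 6
 7 7 7 7 7 7 7 7 7 7 7 7 7 7 7 7 7 6 7 7 6 6 6 6 6 6 6 6 6 6 6 6 6 6 6 6 6 6 6 6
 7 7 7 7 7 7 7 7 7 7 7 7 7 7 7 7 7 7 7 7 7 7 7 7 7 7 6 6 6 6 6 6 6 6 6 6 6 6 6 6
 7 7 7 7 7 7 7 7 7 7 7 7 7 7 7 7 7 7 7 7 7 7 7 7 7 7 7 7 7 7 6 6 6 7 6 7 6 6 6 6
 7 7 7 7 7 7 7 7 7 7 7 7 7 7 7 7 7 7 7 7 7 7 7 7 7 7 7 7 7 7 7 7 7 7 7 7 7 6 7 6
 7 7 7 7 7 7 7 7 7 7 7 7 7 7 7 7 7 7 7 7 7 7 7 7 7 7 7 7 7 7 7 7 7 7 7 7 7 7 7 7
```

The head is clear at columns 315–337, centre 326, against a predicted 320.5. That puts the screw at y ≈ −1.3 mm, and the height agrees. I'll check the held gauge's lateral place in the same picture.

```bash
python3 - <<'E'
from tgt import *
import pickle
c,im=pickle.load(open("w3.pkl","rb"))
g=cv2.GaussianBlur(im.astype(np.float32),(0,0),.8); n=np.array([np.cos(b[2]),np.sin(b[2])])
T=np.array([.6502,-.1631,.2337]); o=[*(T[:2]-.013*n),b[2],T[2]-.142]
for lab,x,ys,z in(("plate",0,.032,(.105,.12)),("block",0,.016,(.145,.155,.165)),("case",0,.032,(.03,.06))):
  for zz in z:
    for s in(-1,1):
        q=proj("",pose(np.array([[x,s*ys,zz]]),o),c)[0]; r,cc=int(round(q[1])),int(round(q[0]))
        if not(0<=r<400 and 12<cc<628): print(lab,zz,s,"out",q);continue
        d=np.abs(g[r,cc-11:cc+12]-g[r,cc-13:cc+10]).sum(1); k=d.argmax(); print(lab,zz,s,np.round(q,1),"edge",cc-12+k,round(float(d[k])))
q=proj("",pose(np.array([[0,0,.101]]),o),c)[0];print("keyhole",q)
P,r=tcp(25,-.0013,.19);print(P);to(P,r)
E
```

```text
plate 0.105 -1 [262.6 215.3] edge 262 104
plate 0.105 1 [376.7 215.4] edge 377 159
plate 0.12 -1 [258.  225.2] edge 257 99
plate 0.12 1 [381.4 225.3] edge 381 159
block 0.145 -1 [284.  245.7] edge 272 78
block 0.145 1 [355.3 245.8] edge 365 11
block 0.155 -1 [281.6 255.9] edge 280 236
block 0.155 1 [357.7 255.9] edge 359 126
block 0.165 -1 [278.9 267.4] edge 277 238
block 0.165 1 [360.4 267.5] edge 362 133
case 0.03 -1 [278.1 182.2] edge 277 115
case 0.03 1 [361.2 182.2] edge 361 134
case 0.06 -1 [273. 193.] edge 272 115
case 0.06 1 [366.3 193.1] edge 366 136
keyhole [319.65326913 212.99946593]
[ 0.5842663  -0.16478108  0.231     ]
tool mm [65.9  3.3  2.5] twist [ 0.     0.002 -0.   ]
```

```bash
python3 -m crank '[{"gripper":25,"travel":[20,3.3,2.5],"twist":[0,0,0]},{"gripper":25,"travel":[30,0,0],"twist":[0,0,0]},{"gripper":25,"travel":[16,0,0],"twist":[0,0,0]},{"gripper":25,"travel":[0,0,0],"twist":[0,0,0]},{"gripper":25,"travel":[0,0,0],"twist":[0,0,0]},{"gripper":25,"travel":[0,0,0],"twist":[0,0,0]}]'
python3 look.py w4
python3 -c "
from tgt import *
import pickle
P,r=tcp(14,-.0013,.19);to(P,r)
c,im=pickle.load(open('w4.pkl','rb'))
th=np.linspace(0,2*np.pi,60)
H=np.concatenate([np.c_[np.full(60,x),-.0013+.006*np.cos(th),.19+.006*np.sin(th)] for x in(.017,.021)])
q=proj('',pose(H,b),c);print(q.min(0),q.max(0))
y0=int(max(q[:,1].min()-6,0));y1=int(q[:,1].max()+14);x0=int(q[:,0].min()-10);x1=int(q[:,0].max()+10)
f=im[y0:y1,x0:x1].astype(int);s=f[...,0]-f[...,2];print(x0,y0)
for r in s: print(''.join('%2d'%(v//10) if v>=0 else ' -' for v in r[::2]))
"
```

```text
time: 10.15
ee_pos: [0.5842, -0.1647, 0.2291]
tcp_rot: [179.9, -0.1, -175.8]
wrist_force: [0.1, -0.7, -3.1]
opening: 0.0313
grasp_force: 60.9
10.15 [ 0.5842 -0.1647  0.2291] [ 1.7992e+02 -6.0000e-02 -1.7579e+02] F [ 0.1 -0.7 -3.1] op 0.0313 g 60.9
tool mm [10.8 -0.1 -2. ] twist [ 0.001 -0.001  0.   ]
[308.43409567 180.95279779] [330.24593441 193.59810674]
298 174
 4 4 4 4 4 4 4 4 3 2 1 1 2 3 4 4 4 4 4 4 4
 3 4 3 3 3 3 3 3 3 0 0 0 0 2 3 3 3 3 3 3 3
 3 3 3 3 3 3 3 3 2 0 - 0 0 2 3 3 3 3 3 3 3
 3 3 3 3 3 3 3 3 2 0 0 0 0 2 3 3 3 3 3 3 3
 3 3 3 3 3 3 3 3 2 0 - - 0 2 3 3 3 3 3 3 3
 3 3 3 3 3 3 3 3 2 0 0 0 0 2 3 3 3 3 3 3 3
 3 3 3 3 3 3 3 3 1 0 0 - 0 1 2 3 3 3 3 3 3
 3 3 3 3 3 3 2 1 0 - - - 0 0 1 2 3 3 3 3 3
 3 3 3 3 3 3 1 0 0 0 - - 0 0 0 0 3 3 3 3 3
 3 3 3 3 3 2 0 0 0 0 - 0 0 0 0 0 2 3 3 3 3
 3 3 3 3 3 2 0 0 0 0 0 0 0 0 0 0 2 3 3 3 3
 3 3 3 3 3 2 - 0 - - - - - - 0 0 1 3 3 3 3
 3 3 3 3 3 2 - - - - - - - - - 0 1 3 3 3 3
 3 3 3 3 3 2 - - - - - - - - - - 1 3 3 3 3
 3 3 3 3 3 2 - - - - - - - - - - 2 3 3 3 3
 3 3 3 3 3 3 0 - - - - - - - - - 2 3 3 3 3
 3 3 3 3 3 3 1 - - - - - - - 0 0 3 3 3 3 3
 3 3 3 3 3 3 2 1 0 - - - - 0 1 2 3 3 3 3 3
 3 3 3 3 3 3 3 3 2 1 1 1 1 2 3 3 3 3 3 3 3
 3 3 3 3 3 3 3 3 3 3 3 3 3 3 3 3 3 3 3 3 3
 3 3 3 3 3 3 3 3 3 3 3 3 3 3 3 3 3 3 3 3 3
 3 3 3 3 3 3 3 3 3 3 3 3 3 3 3 3 3 3 3 3 3
 3 3 3 3 3 3 3 3 3 3 3 3 3 3 3 3 3 3 3 3 3
 3 3 3 3 3 3 3 3 3 3 3 3 3 3 3 3 3 3 3 3 3
 3 3 3 3 3 3 3 3 3 3 3 3 3 3 3 3 3 3 3 3 3
 3 3 3 3 3 3 3 3 3 3 3 3 3 3 3 3 3 3 3 3 3
 3 3 3 3 3 3 3 3 3 3 3 3 3 3 3 3 3 3 3 3 3
 3 3 3 3 3 3 3 3 3 3 3 3 3 3 3 3 3 3 3 3 3
 3 3 3 3 3 3 3 3 3 3 3 3 3 3 3 3 3 3 3 3 3
 3 3 3 3 3 3 2 3 3 3 3 3 3 3 3 3 3 3 3 3 3
 3 3 3 3 3 3 3 3 3 3 3 3 3 3 3 3 3 3 3 3 3
 3 3 4 3 3 3 3 3 3 3 3 3 3 3 3 3 3 3 3 3 3
 5 5 5 5 5 3 3 3 3 3 3 3 3 5 5 5 4 5 4 4 4
```

The head is at columns 308.7–330.5, in line with the keyhole (319.6). I'll go in gently.

```bash
python3 -m crank '[{"gripper":25,"travel":[8,0,-2],"twist":[0,0,0]},{"gripper":25,"travel":[5,0,0],"twist":[0,0,0]},{"gripper":25,"travel":[3,0,0],"twist":[0,0,0]},{"gripper":25,"travel":[1,0,0],"twist":[0,0,0]},{"gripper":25,"travel":[0,0,0],"twist":[0,0,0]},{"gripper":25,"travel":[0,0,0],"twist":[0,0,0]}]'
python3 -c "
from tgt import *
P,r=tcp(0,-.0013,.19);to(P,r)"
```

```text
time: 10.95
ee_pos: [0.5666, -0.166, 0.2312]
tcp_rot: [179.9, -0.1, -175.8]
wrist_force: [-0.5, -0.4, -3.8]
opening: 0.0312
grasp_force: 60.9
tool mm [ 7.3 -0.1  0.3] twist [ 0.001 -0.001  0.   ]
```

```bash
python3 -m crank '[{"gripper":25,"travel":[2,0,0],"twist":[0,0,0]},{"gripper":25,"travel":[2,0,0],"twist":[0,0,0]},{"gripper":25,"travel":[0.5,0,0],"twist":[0,0,0]},{"gripper":25,"travel":[0,0,0],"twist":[0,0,0]},{"gripper":25,"travel":[0,0,0],"twist":[0,0,0]}]'
python3 -m crank '[{"gripper":25,"travel":[1,0,0],"twist":[0,0,0]},{"gripper":25,"travel":[0.5,0,0],"twist":[0,0,0]},{"gripper":25,"travel":[0,0,0],"twist":[0,0,0]}]'
```

```text
time: 11.58
ee_pos: [0.5621, -0.1663, 0.2313]
tcp_rot: [179.9, -0.1, -175.8]
wrist_force: [-0.8, 0.1, -2.6]
opening: 0.0313
grasp_force: 60.9
time: 11.95
ee_pos: [0.5607, -0.1664, 0.2313]
tcp_rot: [179.9, -0.0, -175.8]
wrist_force: [0.1, -0.4, -4.1]
opening: 0.0314
grasp_force: 60.9
```

Gap is about 1 mm with no contact, so the head is through the entry. I'll ease on until the back touches the board.

```bash
python3 -m crank '[{"gripper":25,"travel":[0.7,0,0],"twist":[0,0,0]},{"gripper":25,"travel":[0.5,0,0],"twist":[0,0,0]},{"gripper":25,"travel":[0,0,0],"twist":[0,0,0]}]'
python3 -m crank '[{"gripper":25,"travel":[0.6,0,0],"twist":[0,0,0]},{"gripper":25,"travel":[0,0,0],"twist":[0,0,0]},{"gripper":25,"travel":[0,0,0],"twist":[0,0,0]}]'
```

```text
time: 12.32
ee_pos: [0.5597, -0.1665, 0.2314]
tcp_rot: [179.9, -0.0, -175.8]
wrist_force: [3.8, -0.1, -3.6]
opening: 0.0308
grasp_force: 60.9
time: 12.7
ee_pos: [0.5593, -0.1665, 0.2314]
tcp_rot: [179.9, 0.0, -175.8]
wrist_force: [6.0, 1.1, -4.3]
opening: 0.0313
grasp_force: 60.8
```

```bash
python3 -m crank '[{"gripper":25,"travel":[-0.4,0,3],"twist":[0,0,0]},{"gripper":25,"travel":[0,0,4],"twist":[0,0,0]},{"gripper":25,"travel":[0,0,3],"twist":[0,0,0]},{"gripper":25,"travel":[0,0,0],"twist":[0,0,0]},{"gripper":25,"travel":[0,0,0],"twist":[0,0,0]}]'
python3 -m crank '[{"gripper":25,"travel":[0,0,2],"twist":[0,0,0]},{"gripper":25,"travel":[0,0,2],"twist":[0,0,0]},{"gripper":25,"travel":[0,0,0],"twist":[0,0,0]}]'
```

```text
time: 13.32
ee_pos: [0.5593, -0.1665, 0.2208]
tcp_rot: [179.9, -0.1, -175.8]
wrist_force: [5.3, 0.4, -3.6]
opening: 0.031
grasp_force: 60.8
time: 13.7
ee_pos: [0.5593, -0.1665, 0.217]
tcp_rot: [179.9, -0.1, -175.8]
wrist_force: [6.0, 0.5, -2.9]
opening: 0.0316
grasp_force: 61.0
```

```bash
python3 -m crank '[{"gripper":25,"travel":[0,0,1.5],"twist":[0,0,0]},{"gripper":25,"travel":[0,0,1.5],"twist":[0,0,0]},{"gripper":25,"travel":[0,0,0],"twist":[0,0,0]}]'
python3 -m crank '[{"gripper":25,"travel":[0,0,1.5],"twist":[0,0,0]},{"gripper":25,"travel":[0,0,1.5],"twist":[0,0,0]},{"gripper":25,"travel":[0,0,0],"twist":[0,0,0]}]'
```

```text
time: 14.08
ee_pos: [0.5593, -0.1665, 0.2142]
tcp_rot: [179.9, -0.0, -175.8]
wrist_force: [6.1, 0.1, -2.3]
opening: 0.0311
grasp_force: 61.1
time: 14.45
ee_pos: [0.5593, -0.1665, 0.2114]
tcp_rot: [179.9, -0.0, -175.8]
wrist_force: [5.4, 0.7, 2.0]
opening: 0.0311
grasp_force: 61.5
```

```bash
python3 -m crank '[{"gripper":25,"travel":[0,0,1.3],"twist":[0,0,0]},{"gripper":25,"travel":[0,0,1.3],"twist":[0,0,0]},{"gripper":25,"travel":[0,0,0],"twist":[0,0,0]}]'
python3 -m crank '[{"gripper":25,"travel":[0,0,1.2],"twist":[0,0,0]},{"gripper":25,"travel":[0,0,1.2],"twist":[0,0,0]},{"gripper":25,"travel":[0,0,0],"twist":[0,0,0]}]'
```

```text
time: 14.82
ee_pos: [0.5593, -0.1666, 0.2089]
tcp_rot: [179.9, -0.0, -175.8]
wrist_force: [5.5, 0.2, 4.1]
opening: 0.0313
grasp_force: 61.9
time: 15.2
ee_pos: [0.5593, -0.1665, 0.2062]
tcp_rot: [179.9, -0.1, -175.8]
wrist_force: [5.0, 0.3, 2.9]
opening: 0.031
grasp_force: 61.7
```

```bash
python3 -m crank '[{"gripper":25,"travel":[0,0,0.8],"twist":[0,0,0]},{"gripper":25,"travel":[0,0,0],"twist":[0,0,0]},{"gripper":25,"travel":[0,0,0],"twist":[0,0,0]}]'
python3 -m crank '[{"gripper":25,"travel":[0,0,0.8],"twist":[0,0,0]},{"gripper":25,"travel":[0,0,0],"twist":[0,0,0]},{"gripper":25,"travel":[0,0,0],"twist":[0,0,0]}]'
python3 -m crank '[{"gripper":25,"travel":[0,0,0.7],"twist":[0,0,0]},{"gripper":25,"travel":[0,0,0],"twist":[0,0,0]},{"gripper":25,"travel":[0,0,0],"twist":[0,0,0]}]'
```

```text
time: 15.58
ee_pos: [0.5593, -0.1665, 0.2056]
tcp_rot: [179.9, -0.0, -175.8]
wrist_force: [4.9, 0.8, 4.6]
opening: 0.0309
grasp_force: 61.9
time: 15.95
ee_pos: [0.5593, -0.1665, 0.2049]
tcp_rot: [179.9, -0.0, -175.8]
wrist_force: [4.4, 0.5, 4.3]
opening: 0.0311
grasp_force: 62.0
time: 16.32
ee_pos: [0.5593, -0.1665, 0.2042]
tcp_rot: [179.9, -0.0, -175.8]
wrist_force: [4.7, 0.6, 4.2]
opening: 0.0314
grasp_force: 62.0
```

```bash
for i in 1; do python3 -m crank '[{"gripper":25,"travel":[0,0,0.6],"twist":[0,0,0]},{"gripper":25,"travel":[0,0,0],"twist":[0,0,0]}]'; done
python3 -m crank '[{"gripper":25,"travel":[0,0,0.6],"twist":[0,0,0]},{"gripper":25,"travel":[0,0,0],"twist":[0,0,0]}]'
```

```text
time: 16.58
ee_pos: [0.5593, -0.1665, 0.2037]
tcp_rot: [179.9, -0.0, -175.8]
wrist_force: [5.8, 0.5, 6.2]
opening: 0.0313
grasp_force: 62.0
time: 16.82
ee_pos: [0.5593, -0.1665, 0.2031]
tcp_rot: [179.9, -0.0, -175.8]
wrist_force: [4.4, -0.7, 6.4]
opening: 0.0314
grasp_force: 62.1
```

```bash
python3 -m crank '[{"gripper":25,"travel":[0,0,0.6],"twist":[0,0,0]},{"gripper":25,"travel":[0,0,0],"twist":[0,0,0]}]'
python3 -m crank '[{"gripper":25,"travel":[0,0,0.6],"twist":[0,0,0]},{"gripper":25,"travel":[0,0,0],"twist":[0,0,0]}]'
```

```text
time: 17.08
ee_pos: [0.5593, -0.1665, 0.2026]
tcp_rot: [179.9, -0.0, -175.8]
wrist_force: [4.3, 0.4, 5.9]
opening: 0.0313
grasp_force: 62.1
time: 17.32
ee_pos: [0.5593, -0.1665, 0.2023]
tcp_rot: [179.9, -0.0, -175.8]
wrist_force: [3.9, -0.1, 7.4]
opening: 0.0313
grasp_force: 62.4
```

```bash
python3 -m crank '[{"gripper":25,"travel":[0,0,0.5],"twist":[0,0,0]},{"gripper":25,"travel":[0,0,0],"twist":[0,0,0]}]'
python3 -m crank '[{"gripper":25,"travel":[0,0,0.5],"twist":[0,0,0]},{"gripper":25,"travel":[0,0,0],"twist":[0,0,0]}]'
```

```text
time: 17.58
ee_pos: [0.5593, -0.1665, 0.2022]
tcp_rot: [180.0, 0.0, -175.8]
wrist_force: [2.9, 0.5, 9.8]
opening: 0.0308
grasp_force: 62.7
time: 17.82
ee_pos: [0.5593, -0.1665, 0.2021]
tcp_rot: [180.0, 0.1, -175.8]
wrist_force: [3.9, 1.5, 12.5]
opening: 0.0312
grasp_force: 63.0
```

```bash
python3 -m crank '[{"gripper":25,"travel":[0,0,0.5],"twist":[0,0,0]},{"gripper":25,"travel":[0,0,0],"twist":[0,0,0]}]'
python3 -m crank '[{"gripper":25,"travel":[0,0,0.5],"twist":[0,0,0]},{"gripper":25,"travel":[0,0,0],"twist":[0,0,0]}]'; python3 look.py w5
python3 - <<'E'
from tgt import *
import pickle
c,im=pickle.load(open("w5.pkl","rb")); T=bot.get_obs()["ee_pos"]; n=np.array([np.cos(b[2]),np.sin(b[2])]); o=[*(T[:2]-.013*n),b[2],T[2]-.142]
g=cv2.GaussianBlur(im.astype(np.float32),(0,0),.8)
# vertical slip check: plate top edge z=138/block; case top front edge rows
for lab,P in(("block top back",(0,0,.176)),("block side L",(0,-.016,.165)),("block side R",(0,.016,.165))):
    q=proj("",pose(np.array([P]),o),c)[0]; r,cc=np.round(q).astype(int); print(lab,np.round(q,1))
    if "top" in lab: d=np.abs(g[r-10:r+10,cc]-g[r-12:r+8,cc]).sum(1);print("row edge",r-11+d.argmax(),d.max())
    else: d=np.abs(g[r,cc-10:cc+10]-g[r,cc-12:cc+8]).sum(1);print("col edge",cc-11+d.argmax(),d.max())
E
```

```text
time: 18.08
ee_pos: [0.5593, -0.1665, 0.202]
tcp_rot: [180.0, 0.1, -175.8]
wrist_force: [2.7, 1.7, 15.4]
opening: 0.0312
grasp_force: 63.3
time: 18.32
ee_pos: [0.5593, -0.1665, 0.2019]
tcp_rot: [180.0, 0.1, -175.8]
wrist_force: [2.5, 0.8, 17.8]
opening: 0.0313
grasp_force: 63.6
18.32 [ 0.5593 -0.1665  0.2019] [ 1.7998e+02  1.0000e-01 -1.7581e+02] F [ 2.5  0.8 17.8] op 0.0313 g 63.6
block top back [319.5 282.4]
row edge 326 2.9749985
block side L [278.7 267.5]
col edge 274 237.36282
block side R [360.3 267.6]
col edge 271 107.59041
```

It stops hard at about 21 N on the screw with no further travel, so the screw is home. I'll ease the pull and open.

```bash
python3 -m crank '[{"gripper":25,"travel":[0,0,-1.2],"twist":[0,0,0]},{"gripper":25,"travel":[0,0,-1],"twist":[0,0,0]},{"gripper":25,"travel":[0,0,0],"twist":[0,0,0]}]' 20
python3 -m crank '[{"gripper":34,"travel":[0,0,0],"twist":[0,0,0]},{"gripper":40,"travel":[0,0,0],"twist":[0,0,0]},{"gripper":55,"travel":[0,0,0],"twist":[0,0,0]},{"gripper":55,"travel":[0,0,0],"twist":[0,0,0]}]'
```

```text
time: 18.75
ee_pos: [0.5593, -0.1665, 0.2021]
tcp_rot: [179.9, -0.0, -175.8]
wrist_force: [4.7, 1.3, 5.4]
opening: 0.0309
grasp_force: 62.1
time: 19.25
ee_pos: [0.5589, -0.1665, 0.2015]
tcp_rot: [179.9, -0.1, -175.8]
wrist_force: [0.8, 0.4, 0.4]
opening: 0.0553
grasp_force: 0.0
```

```bash
python3 -m crank '[{"gripper":65,"travel":[0,0,-15],"twist":[0,0,0]},{"gripper":65,"travel":[0,0,-30],"twist":[0,0,0]},{"gripper":65,"travel":[0,0,-45],"twist":[0,0,0]},{"gripper":65,"travel":[0,0,-45],"twist":[0,0,0]},{"gripper":65,"travel":[0,0,0],"twist":[0,0,0]},{"gripper":65,"travel":[0,0,0],"twist":[0,0,0]}]'
python3 look.py w6
python3 - <<'E'
from tgt import *
import pickle
c,im=pickle.load(open("w6.pkl","rb")); n=np.array([np.cos(b[2]),np.sin(b[2])])
W=cv2.GaussianBlur(im.astype(np.float32),(0,0),1.2); W=np.max([np.hypot(cv2.Sobel(W[...,k],5,1,0),cv2.Sobel(W[...,k],5,0,1)) for k in range(3)],0); W=np.minimum(W,np.percentile(W,97))
C=lambda *v:np.array(v)/1000
E=[(C(0,-16,176),C(0,16,176)),(C(24,-16,176),C(24,16,176)),(C(0,-16,176),C(24,-16,176)),(C(0,16,176),C(24,16,176)),(C(0,-16,138),C(0,-16,176)),(C(0,16,138),C(0,16,176)),(C(0,-32,130),C(0,-16,130)),(C(0,16,130),C(0,32,130)),(C(34,-32,80),C(34,32,80)),(C(6,-32,80),C(34,-32,80)),(C(6,32,80),C(34,32,80))]
def pts(p):
    Q=np.concatenate([a+(q-a)*np.linspace(.03,.97,50)[:,None] for a,q in E]); Q=R.from_euler("xz",[p[4],p[2]]).apply(Q)+[p[0],p[1],p[3]]; return proj("",Q,c).astype(np.float32)
def cost(p): q=pts(p); return -cv2.remap(W,q[:,0][None],q[:,1][None],1).mean()
T=np.array([.5593,-.1665,.2021]); p0=np.array([*(T[:2]-.013*n),b[2],T[2]-.142,0]); print("expected",p0,cost(p0), "uniform",-W.mean(), "bbox",pts(p0).min(0),pts(p0).max(0))
d=np.diag([.004,.004,.05,.006,.05])
r=min((minimize(cost,p0+s,method="Nelder-Mead",options=dict(initial_simplex=np.vstack([p0+s,p0+s+d]),maxiter=2000)) for s in(0*p0,[0,0,0,-.004,0],[0,0,0,.004,0],[0,.003,0,0,.05])),key=lambda r:r.fun); print("fit",r.x,r.fun)
E
```

```text
time: 20.0
ee_pos: [0.5594, -0.1667, 0.337]
tcp_rot: [179.9, -0.0, -175.8]
wrist_force: [-0.9, 0.4, 0.6]
opening: 0.0648
grasp_force: 0.0
20.0 [ 0.5594 -0.1667  0.337 ] [ 1.7993e+02 -4.0000e-02 -1.7580e+02] F [-0.9  0.4  0.6] op 0.0648 g 0.0
expected [ 0.54633491 -0.1674521   0.07330383  0.0601      0.        ] -73.11309 uniform -25.491598 bbox [283.38992 168.33199] [355.98938 216.64796]
fit [ 0.54753835 -0.16784731  0.07310947  0.05679588 -0.00305991] -75.57612609863281
```

```bash
python3 -c "
from h import *
st();print(bot.job_done())"
```

```text
20.05 [ 0.5592 -0.1667  0.3363] [ 1.7991e+02 -1.1000e-01 -1.7580e+02] F [-1.2 -0.2 -0.1] op 0.065 g 0.0
the job is handed in; nothing more can be done
None
```

The large brown thermometer is hanging on the screw, pulled down to a hard stop at the slot's end (about 21 N at most) and released; a final wrist-camera fit shows it upright and in line with the board, and the job was handed in at 20 s, with no verdict shown.

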